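# Set and lock the trough-water regulator, then start the pump

### The job

Turn the regulator knob on the sloping panel until its pointer lines up with the raised dark steel marker tab, without shifting the tab; then slide the galvanised lock cover over the knob all the way to its end stop. After that, throw the toggle lever on the grey box fully over to its other side to start the pump. Leave the loose things on the ledge where they lie.

Things in the scene. Friction and masses are not known exactly. Their poses are not given: they have to be found in the camera images.
- regulator: Fixed regulator station 275 mm wide (y). Origin on the ledge under the face's centre; at yaw 0 x points away from the robot, y left. The 180 mm long face slopes 30 degrees and looks up and to the robot: centre (0, 0, 0.115), up-slope (0.866, 0, 0.5), outward normal (-0.5, 0, 0.866). Rails along y, 10 mm high, 75 mm up- and down-slope of the centre. Knob axis at y = -70 mm, cover parked at +y.
- knob_grip (a point): Grip point of the black knob, on its axis, 34 mm out from the face. Axes turn with the knob: x to the pointer, z outward. An 84 mm disc (up to 8 mm out from the face) carries a straight-sided bar 22 mm wide, 8 to 46 mm out, from 36 mm behind the axis (square end) to 35 mm ahead (pointed end, white line on top); grip across the bar.
- knob (a joint): Knob angle, rad: 0 = pointer straight up-slope, grows anticlockwise seen from the front of the face (right-handed about the outward normal); range -1.5 to 1.5. Stays where left; 0.15 N m of friction. Starts clockwise of the marker.
- pointer (a point): Outer end of the knob's thin black pointer, which reaches out over the white dial under the bar's pointed end, 50 mm from the axis and 8 mm out from the face.
- mark_tip (a point): Inner end of the marker tab, 50 mm from the knob's axis, 8 mm out from the face; pointer coincides with it when set right. The tab: the one raised dark steel block on the white dial (the ticks are flat), 13 mm radially x 12 mm wide, up to 12 mm out from the face. Clamped at a different place on the dial's upper half each time.
- lock_grip (a point): Grip point on the lock cover's fin, 82 mm out from the face. Axes: x up-slope, y along the panel (left), z outward. The fin is 12 mm thick along y, 60 mm long up-slope, 56 to 96 mm out from the face. The cover under it is a galvanised channel 146 mm up-slope x 96 mm along y, top plate 52 to 56 mm out from the face: it passes over the knob.
- lock (a joint): Slide of the lock cover, m, along the panel's -y: about 0 to 0.025 parked, 0.15 = at its end stop, centred over the knob. Friction 3 N, stays where left.
- switchbox: Fixed grey plastic switch box 110 x 100 x 75 mm, origin at the centre of its underside on the ledge; at yaw 0 its x points away from the robot, z up. It may stand left or right of the regulator.
- lever_pivot (a point): Pivot of the toggle lever, at the middle of the box's top, 75 mm above the ledge. Axes as the box.
- lever_tip (a point): Centre of the 20 mm ball at the lever's end, 75 mm from the pivot; the stem is 12 mm thick.
- lever (a joint): Lever angle, rad: 0 = leaning 0.5 rad from upright to the box's -x side (towards the robot, off), 1.0 = leaning 0.5 rad to its +x side (on, end stop). No spring, 0.12 N m of friction, stays where left.
- bolt: Bystander: loose rusted axle bolt lying on the ledge, 145 mm long, 30 x 32 mm head and nut; origin at its underside, x along it.
- emitter: Bystander: loose blue plastic drip emitter, 48 mm disc 22 mm high with spigots, 100 mm long along x; origin at its underside.
- insulator: Bystander: loose cream ceramic insulator standing upright, 68 mm across, 76 mm high; origin at its underside.
There are look-alikes about, which are no part of the job. Of the things that look like the switchbox, the middle-sized one is meant.

How it is judged:
By the outcome, as a careful person would: the job done as asked, in the order asked, and still so for the second after the job is handed in, with the robot touching nothing.
It also fails if it takes over 72 s, if anything falls off the work surface, if the arm or the gripper's body presses on something with over 40 N, if the wrist force passes 120 N, or if a joint passes its speed limit or range.

### The arm

A 6-joint arm with a two-finger parallel gripper is mounted at the origin on the work surface. World frame = base frame: x ahead of the robot, y to its left, z up, the work surface at z = 0. Lengths are in mm, angles in rad, forces in N, time in s.
With the tool pointing down it reaches from about 275 to 1000 mm from the base axis. Payload 8.4 kg.
Tool frame: the origin (TCP) lies midway between the tips of the shut fingers; the grasp point (between the pads) lies 19 mm behind it; z points along the fingers, y is the line along which they close (so a half turn about z gives the same grasp; the last joint's range is limited). The gripper opens to 85 mm and grips with 20 to 120 N. Pads are 22 mm wide; open, the fingers measure 114 mm over their backs; the gripper's body (76 mm by 85 mm) begins 54 mm behind the grasp point. The pads swing forward as they close: fully open they stand 13 mm farther back than shut.
Start: joints at [-1.233, 0.353, 1.633, -0, 1.155, -0.002], TCP at [208.31, -589.266, 205.981] pointing down, gripper open.
Joint ranges: [-2.63, 2.63], [-0.92, 2.1], [0.06, 2.66], [-1.3, 4.44], [0, 2.69], [-3.02, 3.02]. Speed limits (rad/s): [2.22, 2.22, 2.79, 3.14, 3.14, 3.14].

### API

Orientations are given as [roll, pitch, yaw] about the fixed x, y, z axes, in that order (R = Rz(yaw) Ry(pitch) Rx(roll)).
In Python, from rig import r, cams gives the robot as it stands. The module is installed in compiled form; this text tells all that it offers.
- The arm moves only by the tool send_rows, never from a script. Its argument "targets" is one flat list of numbers, 7 for each row, row after row: the shift along the tool's x, y, z in m, then the turn, a rotation vector about the tool's x, y, z in rad, then the opening, from -1 (shut) to 1 (fully open). In form: [tx, ty, tz, wx, wy, wz, fingers, tx, ty, tz, wx, wy, wz, fingers, ...]. A call has 1 to 12 rows; each row is the pose to reach, as a shift and turn from the pose commanded when the call began, along the tool's axes at that moment; what a row does not reach only later rows make up. A row lasts 1/12 s, in which the tool goes at most 41.7 mm and 7.16 degrees, less where a joint would pass 70% of its speed; a pose out of reach is approached as far as the arm can. A call with a gripper value outside its range is refused whole. The fingers move at their own pace and stop on an object; "grip_force" is the grip in N (left out, the last holds). Time passes only in rows, so rows that repeat a pose let the fingers close. It gives the time, the measured TCP pose, the force, the opening and the grip force at its end, in the units of the state.
- r.sense(): the state, without advancing time (a new reading comes with each control period).
- cams.grab_frame(name): name is "scene" or "top"; returns a dict with "color" (420x560x3 uint8, blue, green, red), "fx", "fy", "cx", "cy" (pixels), "k1" (the pictures are not rectified: a ray, as slopes to the right and down, at radius r is drawn at 1 + k1 r^2 times it, then the intrinsics apply), "xyz" and "attitude" of the camera in the world. Camera axes: x right, y down, z forward; pixel columns grow to the right and rows downward; lengths in mm; the calibration is good to about 2 mm. A picture is of the moment at which its call begins. There is no depth.
- r.sign_off(): hands the job in; it is judged then, once.
The state is a dict: "clock": time; "qpos": joint angles; "qvel": joint speeds; "joint_efforts": joint torques, N m; "eef_pos": TCP position; "tcp_rot": TCP orientation; "contact_force": force on the tool from outside, world axes, zero at the start; "wrist_torque": the same for the moment, N m; "opening": opening from 0.0 (shut) to 1.0 (fully open); "grasp_force": force on a finger pad.
Only numpy, scipy, OpenCV 4.12 (cv2) and the standard library are available. Lean on these libraries where they do the work, as an engineer would, in place of code of your own. Each camera call takes 0.05 s, during which the arm holds its last target. There are 200 camera calls.

## Working session

There is one attempt and no reset: what is moved stays moved. The work goes in short steps, Python scripts to look and compute and a tool call to move; the robot and the scene stay as the last step left them, time stands still between calls to the robot, and variables do not carry over. Pictures are saved under pics/ and viewed, at most 10 in all, crops included, and the job is handed in when it is done.

Besides the shell and the picture viewer there is one more tool, called after "Request:" as name(argument=value, ...) on one line, values as JSON. send_rows: Moves the arm, as the interface text tells. Its arguments: {"type":"object","properties":{"targets":{"type":"array"},"grip_force":{"type":"number"}},"required":["targets"]}

```bash
mkdir -p pics
python3 - <<'E'
from rig import r,cams
import cv2
print(r.sense())
for n in("scene","top"):
    f=cams.grab_frame(n);cv2.imwrite(f"pics/{n}0.png",f["color"]);print({k:v for k,v in f.items() if k!="color"})
E
```

```text
{'clock': 0.0, 'qpos': array([-1.23335349e+00,  3.53676535e-01,  1.63413162e+00, -9.60178683e-06,
        1.15519941e+00, -2.40492095e-03]), 'qvel': array([-0.0010688 , -0.0002835 , -0.00140306,  0.00087637,  0.00062023,
        0.00055048]), 'joint_efforts': array([-4.45554306e-04, -6.05262637e+01, -3.42070520e+01, -1.36908484e-04,
        9.49488545e-03, -8.31267641e-06]), 'eef_pos': array([ 208.16423825, -588.77227772,  205.24505371]), 'tcp_rot': array([-3.14017772e+00,  5.37617129e-06,  3.39851646e-01]), 'contact_force': array([ 0.05074899,  0.25773538, -0.16931995]), 'wrist_torque': array([0.02498922, 0.01432155, 0.02862089]), 'grasp_force': 0.0, 'opening': 0.9989974019534643}
{'fx': 462.5673386299828, 'fy': 462.5673386299828, 'cx': 271.7343309777511, 'cy': 205.43370184535684, 'k1': 0.00857112156649578, 'xyz': array([1271.38360303,  345.44517746,  687.03776006]), 'attitude': array([-2.1885535 , -0.02414682,  2.03775176])}
{'fx': 408.8635947401787, 'fy': 408.8635947401787, 'cx': 280.35866751006245, 'cy': 219.24911740876607, 'k1': -0.07611767816524932, 'xyz': array([ 437.89260595,   15.30125064, 1123.01418518]), 'attitude': array([-3.01317044, -0.01293113, -1.54401761])}
```

View pics/scene0.png

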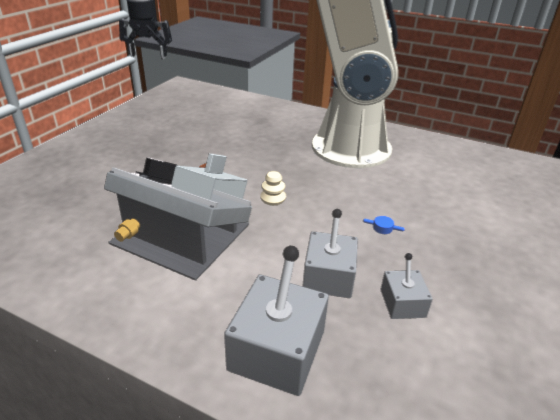

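View pics/top0.png

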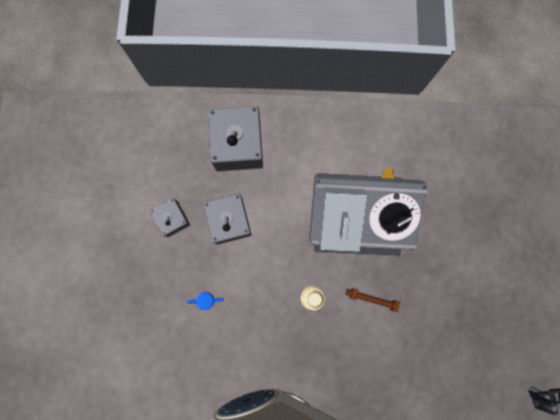

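The scene view shows the regulator from behind at about (180,205), with the middle box at (331,262) and its lever ball at (337,214). The top view shows the knob at (396,217), a dark block at (396,196), the cover at (343,222) and the middle box at (227,219) with its ball at (227,227). I'll zoom in on the knob next.

```bash
cat > h.py <<'E'
import numpy as np,cv2
from scipy.spatial.transform import Rotation as R
from rig import r,cams
def cam(f):
    return R.from_euler('xyz',f["attitude"]).as_matrix(),np.array(f["xyz"])
def ray(f,uv):
    d=np.array([(uv[0]-f["cx"])/f["fx"],(uv[1]-f["cy"])/f["fy"]]);s=d.copy()
    for _ in range(20): s=d/(1+f["k1"]*(s@s))
    A,c=cam(f);v=A@np.array([*s,1]);return c,v/np.linalg.norm(v)
def plane(f,uv,p,n):
    c,v=ray(f,uv);return c+v*((np.array(p)-c)@n)/(v@n)
def tri(f,a,g,b):
    c,v=ray(f,a);d,w=ray(g,b)
    t=np.linalg.lstsq(np.c_[v,-w],d-c,rcond=None)[0]
    p,q=c+t[0]*v,d+t[1]*w;return (p+q)/2,np.linalg.norm(p-q)
def proj(f,P):
    A,c=cam(f);q=A.T@(np.array(P)-c);s=q[:2]/q[2];s=s*(1+f["k1"]*(s@s))
    return s*f["fx"]+[f["cx"],f["cy"]]
E
python3 - <<'E'
from h import *
t=cams.grab_frame("top");s=cams.grab_frame("scene")
a=cv2.resize(t["color"][165:265,300:440],(800,571),interpolation=cv2.INTER_CUBIC)
cv2.imwrite("pics/z1.png",a)
b=cv2.resize(s["color"][140:280,95:265],(720,593),interpolation=cv2.INTER_CUBIC)
cv2.imwrite("pics/z2.png",b)
# dark balls
for f,w in((t,(205,190,255,245)),(s,(300,200,360,300))):
    x0,y0,x1,y1=w;c=f["color"][y0:y1,x0:x1].max(2)
    n,l,st,ce=cv2.connectedComponentsWithStats((c<40).astype(np.uint8))
    for i in range(1,n):
        if st[i,4]>15: print(st[i],ce[i]+[x0,y0])
E
```

```text
[19 34  5  6 23] [226.13043478 226.95652174]
```

View pics/z1.png

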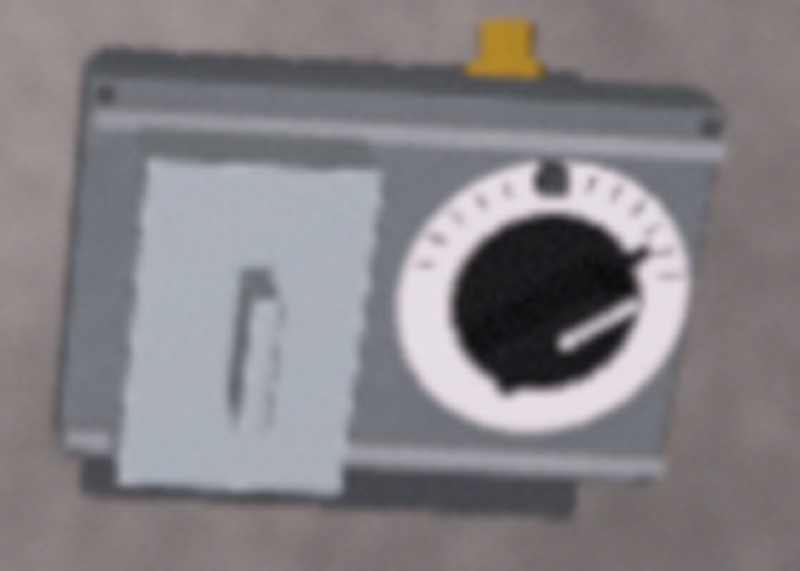

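View pics/z2.png

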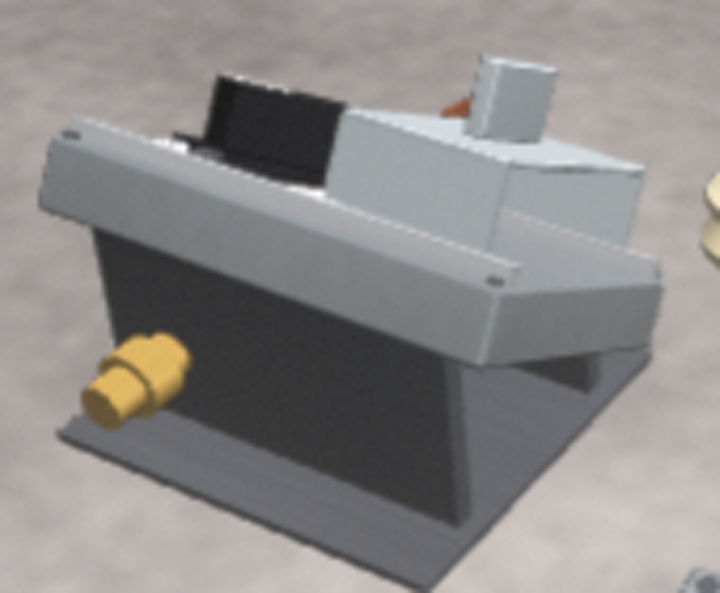

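The z1 crop shows the dial centre near (545,295), the marker tab at (552,178), the pointer end at (650,250) and face screws at (105,95) and (712,125). In z2 the same screws are at (495,281) and (72,133), and the fin top is at about (520,65).

```bash
cat > m.py <<'E'
from h import *
t=cams.grab_frame("top");s=cams.grab_frame("scene")
kt=800/140;ks=720/170;kv=593/140
T=lambda x,y:((x+.5)/kt-.5+300,(y+.5)/kt-.5+165)
S=lambda x,y:((x+.5)/ks-.5+95,(y+.5)/kv-.5+140)
L,e1=tri(t,T(105,95),s,S(495,281));Rr,e2=tri(t,T(712,125),s,S(72,133))
print("screws",L,e1,Rr,e2,np.linalg.norm(L-Rr))
yd=(L-Rr);yaw=np.arctan2(-yd[0],yd[1]);print("yaw",yaw)
for nm,w,tf in(("t",(205,190,255,245),t),("s",(318,200,356,232),s)):
    x0,y0,x1,y1=w;c=tf["color"][y0:y1,x0:x1].max(2)
    n,l,st,ce=cv2.connectedComponentsWithStats((c<60).astype(np.uint8))
    print(nm,[(st[i].tolist(),(ce[i]+[x0,y0]).round(1)) for i in range(1,n) if st[i,4]>15])
# dial: white
c=t["color"][165:265,365:430];m=((c.min(2)>185)).astype(np.uint8)
k=max(cv2.findContours(m,0,1)[0],key=cv2.contourArea);el=cv2.fitEllipse(cv2.convexHull(k));dc=np.array(el[0])+[365,165];print("dial",dc,el)
E
python3 m.py
```

```text
screws [658.09149093 -82.10053016 157.23102876] 0.2720785927719902 [ 652.90236486 -341.79996761  158.38584709] 1.6121218057675843 259.7538420241848
yaw -0.019978617203833773
t [([18, 34, 7, 7, 35], array([226.1, 227.1]))]
s []
dial [394.57875443 216.31452179] ((29.578754425048828, 51.31452178955078), (45.13727569580078, 51.112606048583984), 62.9510498046875)
```

```bash
cat >> m.py <<'E'
print("---")
c=s["color"][200:232,318:356].max(2).astype(int);ys,xs=np.where(c<75);print(c.min(),len(xs));bs=np.array([318+xs.mean(),200+ys.mean()]);print(bs)
ball=tri(t,(226.1,227.1),s,bs);print("ball",ball)
mid=(L+Rr)/2;cy,sy=np.cos(yaw),np.sin(yaw);Z=R.from_euler('z',yaw).as_matrix()
ux,uy,un=Z@[.8660254,0,.5],Z@[0,1,0],Z@[-.5,0,.8660254]
C=mid-82.5*ux;print("face centre",C)
F=np.c_[ux,uy,un];org=np.array([C[0],C[1],115.])
def onface(uv,h): return (plane(t,uv,org+h*un,un)-org)@F
print("dial",onface(dc,3))
for nm,p,h in(("tab",(552,182),12),("tab top",(552,163),12),("tabL",(536,188),12),("tabR",(568,190),12),("ptr end",(652,250),8),("ptr end low",(640,258),8),("lineA",(563,347),46),("lineB",(636,303),46)):
    q=onface(T(*p),h);d=q[:2]-[0,-70];print(nm,q.round(1),"rad",np.hypot(*d).round(1),"ang",np.arctan2(d[1],d[0]).round(3))
for nm,p in(("finA",(262,303)),("finB",(262,430)),("finmid",(268,365))): print(nm,onface(T(*p),96).round(1))
print("fin tri",[ ((tri(t,T(*a),s,S(*b))[0]-org)@F).round(1) for a,b in(((265,305),(518,65)),)])
for nm,p in(("coverTL",(147,160)),("TR",(383,172)),("BL",(117,486)),("BR",(341,495))): print(nm,onface(T(*p),56).round(1))
E
python3 m.py|sed -n '/---/,$p'
```

```text
---
56 45
[336.35555556 213.24444444]
ball (array([541.97168033, 136.79479221, 141.63771399]), np.float64(0.8090658546087695))
face centre [ 584.0640908  -210.52292967  116.55843793]
dial [  2.59316889 -69.24750033   2.99999998]
tab [ 58.1 -62.5  12. ] rad 58.6 ang 0.129
tab top [ 66.6 -61.1  12. ] rad 67.2 ang 0.132
tabL [ 55.1 -56.   12. ] rad 56.8 ang 0.249
tabR [ 54.9 -69.9  12. ] rad 54.9 ang 0.002
ptr end [  28.2 -112.1    8. ] rad 50.7 ang -0.981
ptr end low [  24.2 -107.5    8. ] rad 44.7 ang -0.997
lineA [ -3.4 -68.2  46. ] rad 3.8 ang 2.655
lineB [ 18.2 -95.9  46. ] rad 31.6 ang -0.959
finA [30.1 70.2 96. ]
finB [-25.1  64.2  96. ]
finmid [ 3.6 64.9 96. ]
fin tri [array([25.7, 74.2, 95.2])]
coverTL [ 73.6 116.1  56. ]
TR [73.5 20.3 56. ]
BL [-73.3 115.8  56. ]
BR [-72.7  19.6  56. ]
```

```bash
cat > g.py <<'E'
from h import *
yaw=-0.02;Z=R.from_euler('z',yaw).as_matrix()
ux,uy,un=Z@[.8660254,0,.5],Z@[0,1,0],Z@[-.5,0,.8660254]
F=np.c_[ux,uy,un];org=np.array([584.1,-210.5,115.])+ux
def fpose(th,x,y,out,flip=1):
    ky=(-np.sin(th)*ux+np.cos(th)*uy)*flip
    z=-un;return org+F@[x,y,out],np.c_[np.cross(ky,z),ky,z]
def delta(p,M):
    s=r.sense();A=R.from_euler('xyz',s["tcp_rot"]);
    return np.r_[A.inv().apply(np.array(p)-s["eef_pos"])/1000,(A.inv()*R.from_matrix(M)).as_rotvec()].round(4).tolist()
def st():
    s=r.sense();print({k:np.round(s[k],3).tolist() for k in("clock","qpos","eef_pos","tcp_rot","contact_force","opening","grasp_force")})
E
python3 - <<'E'
from g import *
p,M=fpose(-.98,0,-70,100,-1);print(p,delta(p,M))
# box corners
t=cams.grab_frame("top")
print([plane(t,c,[0,0,75],np.array([0,0,1.]))[:2].round(1) for c in((205,198),(242,194),(250,238),(213,243))])
cv2.imwrite("pics/z3.png",cv2.resize(t["color"][180:255,190:265],(600,600),interpolation=cv2.INTER_CUBIC))
E
```

```text
[ 533.5759452  -279.50338649  202.10254   ] [0.4099, -0.1836, 0.0038, 0.172, 0.5373, 1.307]
[array([623.7, 203. ]), array([637., 107.]), array([522.8,  82. ]), array([507.2, 176.5])]
```

View pics/z3.png

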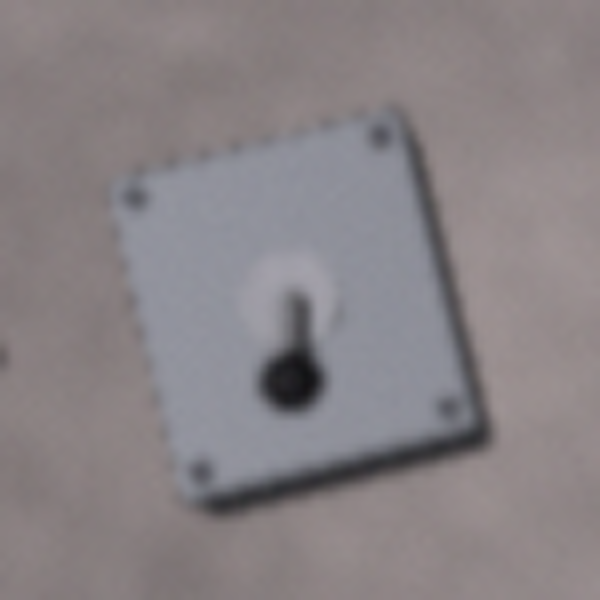

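The z3 crop shows the middle box with its top screws at (135,195), (380,135), (448,408) and (202,470), and the ball at (291,380). The lever leans toward the robot, so it's off.

Request:
send_rows(targets=[0.41,-0.184,0.004,0.172,0.537,1.307,1,0.41,-0.184,0.004,0.172,0.537,1.307,1,0.41,-0.184,0.004,0.172,0.537,1.307,1,0.41,-0.184,0.004,0.172,0.537,1.307,1,0.41,-0.184,0.004,0.172,0.537,1.307,1,0.41,-0.184,0.004,0.172,0.537,1.307,1,0.41,-0.184,0.004,0.172,0.537,1.307,1,0.41,-0.184,0.004,0.172,0.537,1.307,1,0.41,-0.184,0.004,0.172,0.537,1.307,1,0.41,-0.184,0.004,0.172,0.537,1.307,1,0.41,-0.184,0.004,0.172,0.537,1.307,1,0.41,-0.184,0.004,0.172,0.537,1.307,1], grip_force=30)

```text
clock: 1.45
eef_pos: [535.3, -274.7, 201.7]
tcp_rot: [-2.691, -0.279, -1.068]
contact_force: [-0.2, -1.2, -0.4]
opening: 0.998
grasp_force: 0.0
```

Run:
```python
from g import *
st()
p,M=fpose(-.98,0,-70,100,-1);print(delta(p,M))
p,M=fpose(-.98,0,-70,16,-1);print(delta(p,M))
t=cams.grab_frame("top")
k=8
q=np.array([plane(t,((x+.5)/k-.5+190,(y+.5)/k-.5+180),[0,0,75],np.array([0,0,1.]))[:2] for x,y in((135,195),(380,135),(448,408),(202,470))])
print(q.round(1),q.mean(0));a=(q[0]+q[1]-q[2]-q[3])/2;b=(q[0]+q[3]-q[1]-q[2])/2
print(np.linalg.norm(a),np.linalg.norm(b),np.arctan2(a[1],a[0]),np.arctan2(-b[0],b[1]))
```

```text
{'clock': 1.45, 'qpos': [-0.663, 0.136, 2.06, 0.574, 0.59, 1.488], 'eef_pos': [535.311, -274.726, 201.689], 'tcp_rot': [-2.691, -0.279, -1.068], 'contact_force': [-0.187, -1.245, -0.421], 'opening': 0.998, 'grasp_force': 0.0}
[0.0033, 0.0037, -0.0012, -0.0025, 0.0009, -0.0046]
[0.0034, 0.0039, 0.0828, -0.0025, 0.0009, -0.0046]
[[608.2 198.4]
 [630.2 119.6]
 [541.6  94.1]
 [519.4 172.4]] [574.8530254  146.15401672]
92.33257194190061 81.59768043075819 0.2827229733821804 0.27467825089500847
```

Request:
send_rows(targets=[0,0,0.04,0,0,0,1,0,0,0.04,0,0,0,1,0,0,0.04,0,0,0,1,0,0,0.04,0,0,0,1])

```text
clock: 1.83
eef_pos: [553.4, -280.0, 167.6]
tcp_rot: [-2.695, -0.282, -1.064]
contact_force: [0.4, 0.1, 0.5]
opening: 1.005
grasp_force: 0.0
```

Run:
```python
from g import *
p,M=fpose(-.98,0,-70,16,-1);print(delta(p,M))
st()
```

```text
[-0.0, -0.0002, 0.0443, 0.0004, 0.0004, 0.0006]
{'clock': 1.833, 'qpos': [-0.645, 0.214, 2.055, 0.628, 0.521, 1.429], 'eef_pos': [553.35, -280.036, 167.641], 'tcp_rot': [-2.695, -0.282, -1.064], 'contact_force': [0.405, 0.092, 0.47], 'opening': 1.005, 'grasp_force': 0.0}
```

Position tracks well. I'll descend and close.

Request:
send_rows(targets=[0,0,0.02,0,0,0,1,0,0,0.035,0,0,0,1,0,0,0.044,0,0,0,1,0,0,0.044,0,0,0,0.2,0,0,0.044,0,0,0,-0.2,0,0,0.044,0,0,0,-0.5,0,0,0.044,0,0,0,-1,0,0,0.044,0,0,0,-1,0,0,0.044,0,0,0,-1,0,0,0.044,0,0,0,-1], grip_force=30)

```text
clock: 2.67
eef_pos: [574.9, -280.8, 129.9]
tcp_rot: [-2.695, -0.284, -1.065]
contact_force: [-9.6, -2.9, 7.4]
opening: 0.243
grasp_force: 29.4
```

Run:
```python
from g import *
st()
```

```text
{'clock': 2.667, 'qpos': [-0.619, 0.299, 2.049, 0.709, 0.446, 1.358], 'eef_pos': [574.89, -280.75, 129.908], 'tcp_rot': [-2.695, -0.284, -1.065], 'contact_force': [-9.648, -2.861, 7.39], 'opening': 0.243, 'grasp_force': 29.434}
```

Request:
send_rows(targets=[0,0,-0.002,0,0,-0.11,-1,0,0,-0.002,0,0,-0.22,-1,0,0,-0.002,0,0,-0.33,-1,0,0,-0.002,0,0,-0.44,-1,0,0,-0.002,0,0,-0.55,-1,0,0,-0.002,0,0,-0.66,-1,0,0,-0.002,0,0,-0.77,-1,0,0,-0.002,0,0,-0.88,-1,0,0,-0.002,0,0,-0.99,-1,0,0,-0.002,0,0,-1.08,-1,0,0,-0.002,0,0,-1.08,-1,0,0,-0.002,0,0,-1.08,-1])

```text
clock: 3.67
eef_pos: [574.2, -280.5, 130.5]
tcp_rot: [3.083, -0.52, 0.096]
contact_force: [3.8, -4.2, -9.1]
opening: 0.24
grasp_force: 31.7
```

Run:
```python
from g import *
st()
s=r.sense();A=R.from_euler('xyz',s["tcp_rot"]).as_matrix();k=-A[:,1];print("th",np.arctan2(-k@ux,k@uy), F.T@(s["eef_pos"]-org))
```

```text
{'clock': 3.667, 'qpos': [-0.619, 0.297, 2.049, 0.706, 0.448, 0.281], 'eef_pos': [574.194, -280.464, 130.513], 'tcp_rot': [3.083, -0.52, 0.096], 'contact_force': [3.813, -4.2, -9.053], 'opening': 0.24, 'grasp_force': 31.685}
th 0.10075091284234777 [ -0.60883226 -70.14763631  17.68729351]
```

Request:
send_rows(targets=[0,0,0,0,0,0,0.2,0,0,0,0,0,0,1,0,0,0,0,0,0,1,0,0,0,0,0,0,1,0,0,-0.03,0,0,0,1,0,0,-0.07,0,0,0,1,0,0,-0.11,0,0,0,1,0,0.04,-0.13,0,0,0,1,0,0.08,-0.13,0,0,0,1,0,0.12,-0.13,0,0,0,1,0,0.16,-0.13,0,0,0,1,0,0.16,-0.13,0,0,0,1])

```text
clock: 4.67
eef_pos: [520.8, -445.4, 253.1]
tcp_rot: [3.078, -0.522, 0.095]
contact_force: [-0.8, 0.3, 0.0]
opening: 0.995
grasp_force: 0.0
```

Run:
```python
from g import *
st()
t=cams.grab_frame("top")
cv2.imwrite("pics/k1.png",cv2.resize(t["color"][180:250,355:435],(800,700),interpolation=cv2.INTER_CUBIC)[:600])
```

```text
{'clock': 4.667, 'qpos': [-0.92, 0.244, 1.791, 0.553, 0.835, 0.252], 'eef_pos': [520.818, -445.366, 253.141], 'tcp_rot': [3.078, -0.522, 0.095], 'contact_force': [-0.756, 0.305, 0.0], 'opening': 0.995, 'grasp_force': 0.0}
```

View pics/k1.png

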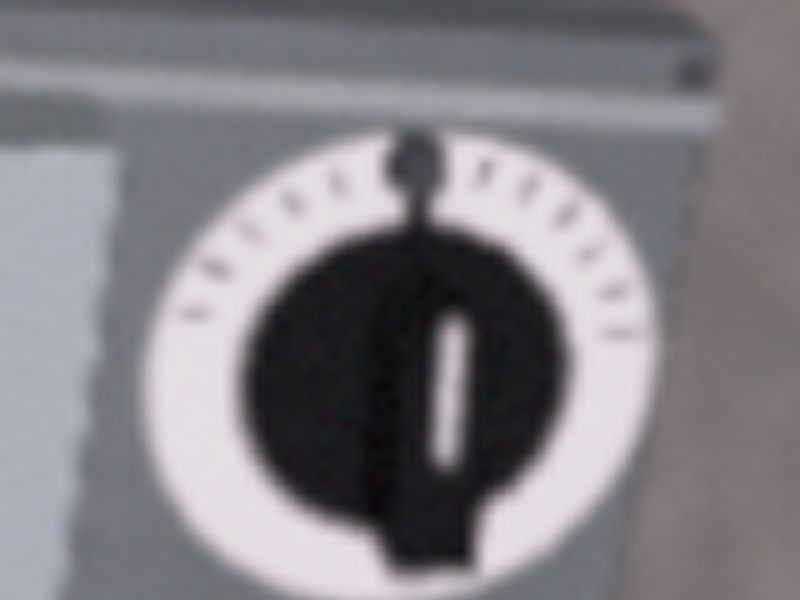

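In k1 the pointer (about 420,205) runs into the tab (centre about 415,165), so it's close. I'll quantify the leftover angle.

Run:
```python
from g import *
t=cams.grab_frame("top")
g=255-cv2.cvtColor(t["color"],cv2.COLOR_BGR2GRAY).astype(float)
for v in range(193,206):
    row=g[v,388:406];w=np.clip(row-60,0,None)
    w[np.abs(np.arange(18)+388-396.6)>5]=0
    u=(w*np.arange(388,406)).sum()/w.sum()
    o=[]
    for h in(8,12):
        q=(plane(t,(u,v),org+h*un,un)-org)@F;d=q[:2]-[-.3,-70.1];o+=[np.hypot(*d).round(1),np.arctan2(d[1],d[0]).round(3)]
    print(v,u.round(2),(w.sum()/w.max()).round(1),o)
p,M=fpose(0,0,0,0);o=[]
# white line
c=t["color"][205:235,392:408].min(2).astype(float);w=np.clip(c-110,0,None);ys,xs=np.mgrid[205:235,392:408]
m=(w>0);print("line px",m.sum());P=np.c_[xs[m],ys[m]][(np.abs(xs[m]-400)<4)];
L=np.array([((plane(t,a,org+46*un,un)-org)@F)[:2] for a in P]);L0=L.mean(0);d=np.linalg.svd(L-L0)[2][0];d*=np.sign(d[0]);print("line",L0,np.arctan2(d[1],d[0]),len(L), L[:,0].min(),L[:,0].max())
```

```text
193 396.23 5.8 [np.float64(65.3), np.float64(0.117), np.float64(66.8), np.float64(0.133)]
194 396.23 4.6 [np.float64(62.7), np.float64(0.116), np.float64(64.2), np.float64(0.133)]
195 396.07 5.4 [np.float64(60.2), np.float64(0.121), np.float64(61.7), np.float64(0.138)]
196 395.97 5.6 [np.float64(57.6), np.float64(0.124), np.float64(59.1), np.float64(0.141)]
197 396.01 5.5 [np.float64(55.0), np.float64(0.12), np.float64(56.5), np.float64(0.139)]
198 396.2 4.8 [np.float64(52.4), np.float64(0.11), np.float64(53.9), np.float64(0.13)]
199 396.37 3.4 [np.float64(49.7), np.float64(0.099), np.float64(51.2), np.float64(0.12)]
200 396.37 2.6 [np.float64(47.1), np.float64(0.096), np.float64(48.6), np.float64(0.118)]
201 396.35 2.8 [np.float64(44.5), np.float64(0.094), np.float64(46.0), np.float64(0.118)]
202 396.52 5.2 [np.float64(41.9), np.float64(0.08), np.float64(43.4), np.float64(0.106)]
203 396.52 8.1 [np.float64(39.3), np.float64(0.075), np.float64(40.8), np.float64(0.103)]
204 396.52 9.7 [np.float64(36.6), np.float64(0.07), np.float64(38.2), np.float64(0.099)]
205 396.49 9.8 [np.float64(34.0), np.float64(0.065), np.float64(35.5), np.float64(0.097)]
line px 71
line [  8.62871762 -70.65820373] 0.26226226449723244 41 -26.825690777929502 30.10592680184102
```

The pointer reads about 0.097 rad and the tab about 0.133. I'll regrip and add 0.035.

Request:
send_rows(targets=[0,-0.04,0,0,0,0,1,0,-0.08,0,0,0,0,1,0,-0.12,0,0,0,0,1,0,-0.16,0,0,0,0,1,0,-0.16,0.03,0,0,0,1,0,-0.16,0.06,0,0,0,1,0,-0.16,0.09,0,0,0,1,0,-0.16,0.115,0,0,0,1,0,-0.16,0.13,0,0,0,1,0,-0.16,0.13,0,0,0,1,0,-0.16,0.13,0,0,0,0,0,-0.16,0.13,0,0,0,-1])

```text
clock: 5.77
eef_pos: [574.3, -279.3, 131.8]
tcp_rot: [3.084, -0.521, 0.096]
contact_force: [0.0, 0.7, 1.5]
opening: 0.748
grasp_force: 0.0
```

Request:
send_rows(targets=[0,0,0,0,0,0,-1,0,0,0,0,0,0,-1,0,0,0,0,0,0,-1,0,0,0,0,0,0,-1,0,0,0,0,0,0,-1])

```text
clock: 6.18
eef_pos: [574.6, -280.5, 132.1]
tcp_rot: [3.083, -0.522, 0.096]
contact_force: [-5.4, 0.5, 7.4]
opening: 0.239
grasp_force: 29.0
```

Run:
```python
from g import *
st()
s=r.sense();A=R.from_euler('xyz',s["tcp_rot"]).as_matrix();k=-A[:,1];print("th",np.arctan2(-k@ux,k@uy), F.T@(s["eef_pos"]-org))
```

```text
{'clock': 6.183, 'qpos': [-0.619, 0.295, 2.049, 0.706, 0.449, 0.282], 'eef_pos': [574.585, -280.473, 132.076], 'tcp_rot': [3.083, -0.522, 0.096], 'contact_force': [-5.4, 0.522, 7.385], 'opening': 0.239, 'grasp_force': 28.993}
th 0.10021574187748042 [  0.51139013 -70.1494356   18.84498819]
```

Request:
send_rows(targets=[0,0,0,0,0,-0.02,-1,0,0,0,0,0,-0.036,-1,0,0,0,0,0,-0.036,-1,0,0,0,0,0,-0.036,-1,0,0,0,0,0,-0.036,0.2,0,0,0,0,0,-0.036,1,0,0,0,0,0,-0.036,1,0,0,0,0,0,-0.036,1,0,0,-0.03,0,0,-0.036,1,0,0,-0.07,0,0,-0.036,1,0,0,-0.11,0,0,-0.036,1,0,0,-0.13,0,0,-0.036,1])

```text
clock: 7.18
eef_pos: [508.8, -279.2, 246.9]
tcp_rot: [3.061, -0.519, 0.138]
contact_force: [0.9, -0.4, 0.2]
opening: 1.001
grasp_force: 0.0
```

Request:
send_rows(targets=[0,0.04,0,0,0,0,1,0,0.08,0,0,0,0,1,0,0.12,0,0,0,0,1,0,0.16,0,0,0,0,1,0,0.16,0,0,0,0,1])

```text
clock: 7.6
eef_pos: [526.0, -444.7, 255.4]
tcp_rot: [3.058, -0.519, 0.136]
contact_force: [-0.1, 0.7, -0.5]
opening: 1.001
grasp_force: 0.0
```

Run:
```python
from g import *
st()
t=cams.grab_frame("top")
g=255-cv2.cvtColor(t["color"],cv2.COLOR_BGR2GRAY).astype(float)
for v in range(194,203):
    row=g[v,388:406];w=np.clip(row-60,0,None)
    w[np.abs(np.arange(18)+388-396.3)>5]=0
    u=(w*np.arange(388,406)).sum()/w.sum()
    o=[]
    for h in(8,12):
        q=(plane(t,(u,v),org+h*un,un)-org)@F;d=q[:2]-[-.1,-70.1];o+=[float(np.hypot(*d).round(1)),float(np.arctan2(d[1],d[0]).round(3))]
    print(v,u.round(2),(w.sum()/w.max()).round(1),o)
cv2.imwrite("pics/k2.png",cv2.resize(t["color"][185:225,375:420],(675,600),interpolation=cv2.INTER_CUBIC))
p,M=fpose(0,0,67,120,-1);print("fin",p,delta(p,M))
```

```text
{'clock': 7.6, 'qpos': [-0.912, 0.247, 1.783, 0.548, 0.838, 0.23], 'eef_pos': [525.98, -444.681, 255.446], 'tcp_rot': [3.058, -0.519, 0.136], 'contact_force': [-0.071, 0.718, -0.476], 'opening': 1.001, 'grasp_force': 0.0}
194 396.22 4.7 [62.5, 0.117, 64.0, 0.133]
195 396.08 5.4 [60.0, 0.121, 61.5, 0.138]
196 395.97 5.6 [57.4, 0.124, 58.9, 0.142]
197 396.02 5.6 [54.8, 0.121, 56.3, 0.139]
198 396.2 4.8 [52.2, 0.111, 53.7, 0.13]
199 396.19 3.3 [49.6, 0.109, 51.1, 0.13]
200 395.91 2.5 [47.0, 0.121, 48.5, 0.142]
201 395.91 2.7 [44.4, 0.119, 45.9, 0.142]
202 396.35 5.1 [41.7, 0.091, 43.2, 0.116]
fin [ 526.31776247 -142.33079891  219.423048  ] [0.0184, -0.2992, 0.027, 0.0025, -0.0001, 0.1342]
```

View pics/k2.png

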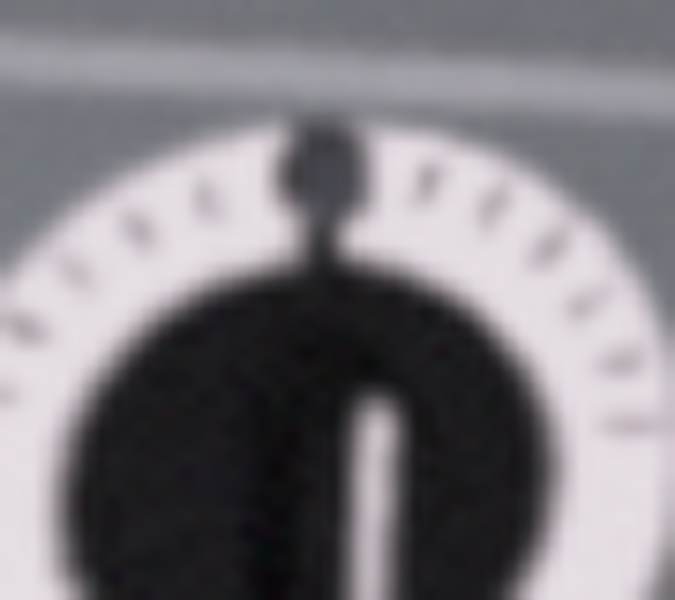

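The pointer (320,240) is now centred under the tab (322,175), within about 0.01 rad. The lock fin is next.

Request:
send_rows(targets=[0.003,-0.04,0,0,0,0.05,1,0.006,-0.08,0,0,0,0.1,1,0.009,-0.12,0,0,0,0.134,1,0.012,-0.16,0,0,0,0.134,1,0.014,-0.2,0,0,0,0.134,1,0.016,-0.24,0,0,0,0.134,1,0.018,-0.28,0.01,0,0,0.134,1,0.018,-0.3,0.02,0,0,0.134,1,0.018,-0.3,0.027,0,0,0.134,1,0.018,-0.3,0.027,0,0,0.134,1,0.018,-0.3,0.027,0,0,0.134,1])

```text
clock: 8.57
eef_pos: [524.8, -137.5, 219.4]
tcp_rot: [3.14, -0.523, -0.016]
contact_force: [0.1, -0.4, 0.9]
opening: 1.002
grasp_force: 0.0
```

Run:
```python
from g import *
st()
p,M=fpose(0,0,68,66,-1);print("fin",p,delta(p,M))
```

```text
{'clock': 8.567, 'qpos': [-0.379, -0.021, 2.182, 0.365, 0.514, 0.932], 'eef_pos': [524.769, -137.481, 219.432], 'tcp_rot': [3.14, -0.523, -0.016], 'contact_force': [0.098, -0.417, 0.863], 'opening': 1.002, 'grasp_force': 0.0}
fin [ 553.33236132 -141.8709629   172.6576764 ] [0.0014, 0.0039, 0.0548, -0.0006, 0.0006, 0.0031]
```

Request:
send_rows(targets=[0.001,0.004,0,0,0,0.003,1,0.001,0.004,0.02,0,0,0.003,1,0.001,0.004,0.04,0,0,0.003,1,0.001,0.004,0.054,0,0,0.003,1,0.001,0.004,0.054,0,0,0.003,1,0.001,0.004,0.054,0,0,0.003,0,0.001,0.004,0.054,0,0,0.003,-0.5,0.001,0.004,0.054,0,0,0.003,-1,0.001,0.004,0.054,0,0,0.003,-1,0.001,0.004,0.054,0,0,0.003,-1,0.001,0.004,0.054,0,0,0.003,-1,0.001,0.004,0.054,0,0,0.003,-1])

```text
clock: 9.57
eef_pos: [552.7, -142.4, 174.0]
tcp_rot: [-3.142, -0.524, -0.021]
contact_force: [-4.3, -0.3, 6.1]
opening: 0.123
grasp_force: 30.3
```

Run:
```python
from g import *
st()
s=r.sense();print(F.T@(s["eef_pos"]-org))
p,M=fpose(0,0,-70,66,-1);print("end",p,delta(p,M))
```

```text
{'clock': 9.567, 'qpos': [-0.364, 0.101, 2.18, 0.45, 0.398, 0.852], 'eef_pos': [552.736, -142.397, 173.982], 'tcp_rot': [-3.142, -0.524, -0.021], 'contact_force': [-4.32, -0.334, 6.14], 'opening': 0.123, 'grasp_force': 30.349}
[ 0.15490038 67.46217276 67.44018523]
end [ 550.57254531 -279.84336382  172.6576764 ] [-0.0001, 0.1375, 0.0015, 0.0003, -0.0007, -0.0006]
```

Request:
send_rows(targets=[0,0.01,0,0,0,0,-1,0,0.022,0,0,0,0,-1,0,0.034,0,0,0,0,-1,0,0.046,0,0,0,0,-1,0,0.058,0,0,0,0,-1,0,0.07,0,0,0,0,-1,0,0.082,0,0,0,0,-1,0,0.094,0,0,0,0,-1,0,0.106,0,0,0,0,-1,0,0.116,0,0,0,0,-1,0,0.124,0,0,0,0,-1,0,0.128,0,0,0,0,-1], grip_force=40)

```text
clock: 10.57
eef_pos: [550.0, -270.8, 174.0]
tcp_rot: [-3.141, -0.524, -0.021]
contact_force: [-4.8, 2.4, 8.5]
opening: 0.113
grasp_force: 40.4
```

Request:
send_rows(targets=[0,0.002,0,0,0,0,-1,0,0.004,0,0,0,0,-1,0,0.006,0,0,0,0,-1,0,0.008,0,0,0,0,-1,0,0.009,0,0,0,0,-1,0,0.009,0,0,0,0,-1])

```text
clock: 11.07
eef_pos: [549.8, -279.2, 174.0]
tcp_rot: [-3.141, -0.524, -0.021]
contact_force: [-6.6, 2.0, 8.0]
opening: 0.12
grasp_force: 40.3
```

Run:
```python
from g import *
st()
s=r.sense();print(F.T@(s["eef_pos"]-org),F.T@s["contact_force"])
```

```text
{'clock': 11.067, 'qpos': [-0.649, 0.199, 2.057, 0.618, 0.533, 0.459], 'eef_pos': [549.813, -279.173, 173.989], 'tcp_rot': [-3.141, -0.524, -0.021], 'contact_force': [-6.581, 1.978, 7.974], 'opening': 0.12, 'grasp_force': 40.342}
[-3.41535865e-03 -6.93453844e+01  6.75389350e+01] [-1.74532606  1.84581684 10.21561449]
```

Not yet at the stop, since the drag is only about 2 N. I'll push on in small steps.

Request:
send_rows(targets=[0,0.001,0,0,0,0,-1,0,0.002,0,0,0,0,-1,0,0.002,0,0,0,0,-1,0,0.003,0,0,0,0,-1,0,0.003,0,0,0,0,-1])

```text
clock: 11.48
eef_pos: [549.7, -280.1, 173.9]
tcp_rot: [-3.137, -0.523, -0.021]
contact_force: [-3.5, 10.9, 11.9]
opening: 0.119
grasp_force: 40.7
```

It's on the stop: force has risen to 11 N and the motion has stalled. One firm extra push, then I'll release and retreat.

Request:
send_rows(targets=[0,0.001,0,0,0,0,-1,0,0.002,0,0,0,0,-1,0,0.002,0,0,0,0,-1])

```text
clock: 11.73
eef_pos: [549.7, -280.2, 173.9]
tcp_rot: [-3.134, -0.523, -0.021]
contact_force: [-2.8, 19.4, 15.3]
opening: 0.113
grasp_force: 41.0
```

Request:
send_rows(targets=[0,-0.0035,0,0,0,0,-0.6,0,-0.0035,0,0,0,0,0,0,-0.0035,0,0,0,0,1,0,-0.0035,0,0,0,0,1,0,-0.0035,0,0,0,0,1,0,-0.0035,-0.03,0,0,0,1,0,-0.0035,-0.07,0,0,0,1,0,-0.0035,-0.1,0,0,0,1,0,-0.0035,-0.1,0,0,0,1])

```text
clock: 12.48
eef_pos: [499.9, -281.7, 265.4]
tcp_rot: [3.136, -0.529, -0.019]
contact_force: [0.0, -1.3, 1.1]
opening: 1.001
grasp_force: 0.0
```

```bash
cat > b.py <<'E'
from g import *
a=.28;piv=np.array([574.9,146.2,75])
def bp(s,z,b=0):
    M=R.from_euler('xyz',[np.pi,0,a]).as_matrix();return np.r_[(piv+M[:,0]*s+b*M[:,1])[:2],z],M
E
python3 - <<'E'
from b import *
st()
p,M=bp(-85,230);print(p,delta(p,M))
E
```

```text
{'clock': 12.483, 'qpos': [-0.725, 0.011, 2.037, 0.502, 0.737, 0.552], 'eef_pos': [499.872, -281.712, 265.388], 'tcp_rot': [3.136, -0.529, -0.019], 'contact_force': [0.044, -1.267, 1.072], 'opening': 1.001, 'grasp_force': 0.0}
[493.21028774 122.70976987 230.        ] [-0.0304, -0.4043, 0.0211, 0.0841, -0.524, -0.2938]
```

Request:
send_rows(targets=[0,-0.04,-0.01,0,0,0,1,0,-0.08,-0.01,0.01,-0.06,-0.03,1,-0.004,-0.12,-0.01,0.02,-0.14,-0.06,0,-0.01,-0.16,-0.01,0.04,-0.22,-0.1,-1,-0.014,-0.2,-0.005,0.05,-0.31,-0.15,-1,-0.018,-0.24,0,0.06,-0.38,-0.2,-1,-0.022,-0.28,0.005,0.07,-0.45,-0.25,-1,-0.026,-0.32,0.01,0.084,-0.524,-0.294,-1,-0.03,-0.36,0.015,0.084,-0.524,-0.294,-1,-0.03,-0.404,0.021,0.084,-0.524,-0.294,-1,-0.03,-0.404,0.021,0.084,-0.524,-0.294,-1,-0.03,-0.404,0.021,0.084,-0.524,-0.294,-1])

```text
clock: 13.48
eef_pos: [492.4, 126.6, 225.7]
tcp_rot: [-3.135, 0.005, 0.285]
contact_force: [0.1, -1.1, 0.3]
opening: -0.003
grasp_force: 0.0
```

Run:
```python
from b import *
st()
p,M=bp(-85,134);print(p,delta(p,M))
t=cams.grab_frame("top")
x0,y0=355,185
cv2.imwrite("pics/c1.png",cv2.resize(t["color"][165:265,300:440],(800,571),interpolation=cv2.INTER_CUBIC))
```

```text
{'clock': 13.483, 'qpos': [0.244, 0.154, 1.853, 0.007, 1.14, 1.527], 'eef_pos': [492.443, 126.577, 225.749], 'tcp_rot': [-3.135, 0.005, 0.285], 'contact_force': [0.059, -1.139, 0.301], 'opening': -0.003, 'grasp_force': 0.0}
[493.21028774 122.70976987 134.        ] [0.0001, 0.0045, 0.0917, -0.0064, 0.0051, 0.0054]
```

View pics/c1.png

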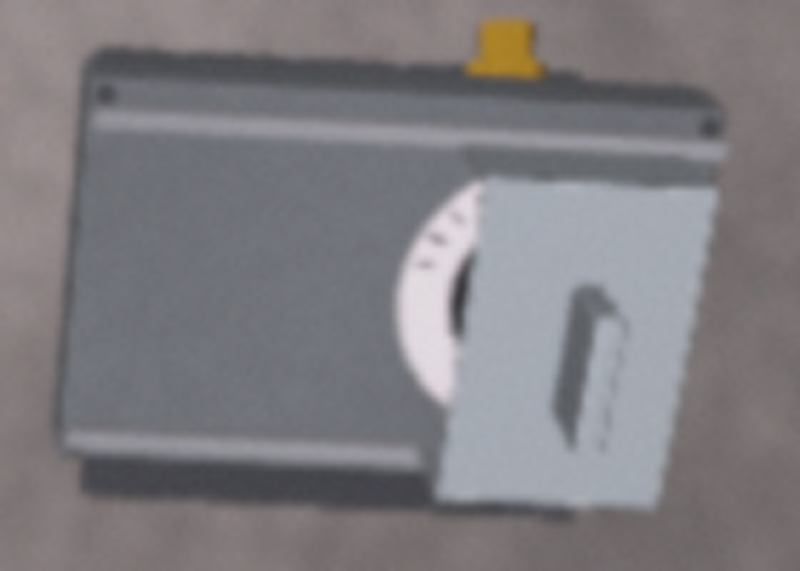

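The cover now spans from (483,178) to (660,508) over the knob. I'll check its centre numerically while lowering beside the lever.

Request:
send_rows(targets=[0,0.004,0.03,-0.006,0.005,0.005,-1,0,0.004,0.06,-0.006,0.005,0.005,-1,0,0.004,0.092,-0.006,0.005,0.005,-1,0,0.004,0.092,-0.006,0.005,0.005,-1,0,0.004,0.092,-0.006,0.005,0.005,-1])

```text
clock: 13.95
eef_pos: [492.3, 119.4, 134.2]
tcp_rot: [3.142, 0.002, 0.275]
contact_force: [0.3, 0.5, 0.4]
opening: 0.001
grasp_force: 0.0
```

Run:
```python
from b import *
st()
t=cams.grab_frame("top");k=800/140
print([((plane(t,((x+.5)/k-.5+300,(y+.5)/k-.5+165),org+56*un,un)-org)@F).round(1) for x,y in((483,178),(719,187),(437,499),(660,508))])
for s in(-85,15): p,M=bp(s,134);print(p,delta(p,M))
```

```text
{'clock': 13.95, 'qpos': [0.235, 0.258, 1.95, -0.0, 0.936, 1.531], 'eef_pos': [492.313, 119.368, 134.231], 'tcp_rot': [3.142, 0.002, 0.275], 'contact_force': [0.349, 0.476, 0.374], 'opening': 0.001, 'grasp_force': 0.0}
[array([ 72.1, -20.7,  56. ]), array([  73.5, -117.9,   56. ]), array([-73.6, -22. ,  56. ]), array([ -73.1, -119.3,   56. ])]
[493.21028774 122.70976987 134.        ] [0.0003, -0.0028, 0.0017, 0.0001, -0.0012, -0.0051]
[589.31583157 150.34533473 134.        ] [0.1003, -0.0033, 0.0018, 0.0001, -0.0012, -0.0051]
```

The cover centre is at y = -70, so it's at the end stop. Now I'll push the lever.

Request:
send_rows(targets=[0.012,-0.003,0,0,0,0,-1,0.022,-0.003,0,0,0,0,-1,0.031,-0.003,0,0,0,0,-1,0.04,-0.003,0,0,0,0,-1,0.048,-0.003,0,0,0,0,-1,0.056,-0.003,0,0,0,0,-1,0.064,-0.003,0,0,0,0,-1,0.072,-0.003,0,0,0,0,-1,0.08,-0.003,0,0,0,0,-1,0.087,-0.003,0,0,0,0,-1,0.092,-0.003,0,0,0,0,-1,0.095,-0.003,0,0,0,0,-1])

```text
clock: 15.0
eef_pos: [584.6, 150.0, 134.9]
tcp_rot: [3.142, -0.001, 0.277]
contact_force: [-0.6, -0.3, 0.1]
opening: -0.003
grasp_force: 0.0
```

Request:
send_rows(targets=[0.002,0,0,0,0,0,-1,0.004,0,0,0,0,0,-1,0.006,0,0,0,0,0,-1,0.006,0,0,0,0,0,-1])

```text
clock: 15.33
eef_pos: [589.9, 151.6, 135.0]
tcp_rot: [-3.142, -0.002, 0.277]
contact_force: [0.1, 0.2, -0.2]
opening: 0.003
grasp_force: 0.0
```

Request:
send_rows(targets=[0.002,0,0,0,0,0,-1,0.004,0,0,0,0,0,-1,0.006,0,0,0,0,0,-1,0.006,0,0,0,0,0,-1])

```text
clock: 15.67
eef_pos: [595.9, 153.2, 135.1]
tcp_rot: [-3.142, -0.002, 0.277]
contact_force: [-0.7, 0.1, 0.9]
opening: 0.002
grasp_force: 0.0
```

Run:
```python
from b import *
st()
s=cams.grab_frame("scene")
e,_=bp(36,140.8);print("expected end px",proj(s,e),"start",proj(s,bp(-36,140.8)[0]))
cv2.imwrite("pics/l1.png",cv2.resize(s["color"][150:310,270:400],(487,600),interpolation=cv2.INTER_CUBIC))
```

```text
{'clock': 15.667, 'qpos': [0.249, 0.41, 1.72, 0.0, 1.01, 1.543], 'eef_pos': [595.859, 153.237, 135.053], 'tcp_rot': [-3.142, -0.002, 0.277], 'contact_force': [-0.704, 0.105, 0.875], 'opening': 0.002, 'grasp_force': 0.0}
expected end px [333.30969784 235.23844542] start [336.14179147 213.06384915]
```

View pics/l1.png

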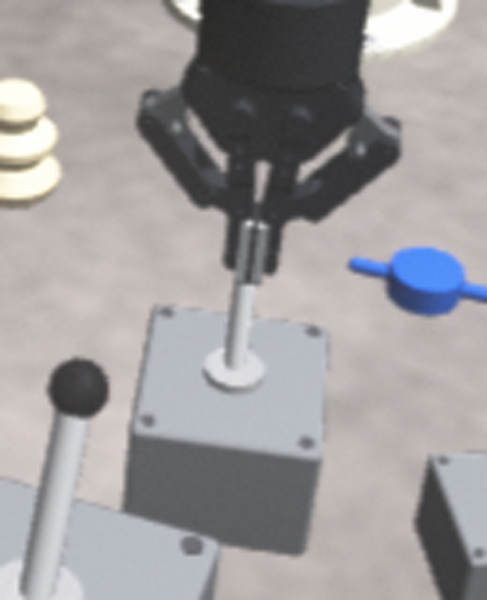

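In l1 the stem (base at 235,372) runs up to the fingers at about (245,285), and I can't see the ball at its end-position pixel (237,319). So the lever hasn't reached "on". I'll lift clear and measure the ball.

Request:
send_rows(targets=[0,0,-0.03,0,0,0,-1,0,0,-0.06,0,0,0,-1,0,0,-0.09,0,0,0,-1,0,-0.04,-0.11,0,0,0,-1,0,-0.08,-0.11,0,0,0,-1,0,-0.12,-0.11,0,0,0,-1,0,-0.15,-0.11,0,0,0,-1,0,-0.15,-0.11,0,0,0,-1])

```text
clock: 16.38
eef_pos: [552.6, 302.4, 245.2]
tcp_rot: [-3.139, -0.002, 0.28]
contact_force: [-0.6, -0.5, -0.4]
opening: 0.003
grasp_force: 0.0
```

Run:
```python
from b import *
st()
t=cams.grab_frame("top");s=cams.grab_frame("scene")
M=bp(0,0)[1]
ang=np.linspace(-.5,.5,5)
B=[piv+75*(np.sin(a)*M[:,0]+np.array([0,0,np.cos(a)])) for a in ang]
print([ (proj(t,b).round(1).tolist(),proj(s,b).round(1).tolist()) for b in B])
for f,w,th in((t,(212,195,248,245),60),(s,(315,190,356,260),90)):
    x0,y0,x1,y1=w;c=f["color"][y0:y1,x0:x1].max(2)
    n,l,q,ce=cv2.connectedComponentsWithStats((c<th).astype(np.uint8))
    print([(q[i].tolist(),(ce[i]+[x0,y0]).round(1)) for i in range(1,n) if q[i,4]>12])
a=cv2.resize(t["color"][180:250,195:265],(400,400),interpolation=cv2.INTER_CUBIC);b=cv2.resize(s["color"][170:310,270:410],(400,400),interpolation=cv2.INTER_CUBIC)
cv2.imwrite("pics/l2.png",np.hstack([a,b]))
```

```text
{'clock': 16.383, 'qpos': [0.497, 0.326, 1.582, 0.002, 1.231, 1.788], 'eef_pos': [552.637, 302.384, 245.21], 'tcp_rot': [-3.139, -0.002, 0.28], 'contact_force': [-0.593, -0.538, -0.386], 'opening': 0.003, 'grasp_force': 0.0}
[([226.2, 227.9], [336.1, 213.1]), ([224.1, 220.6], [335.9, 215.4]), ([222.2, 213.0], [335.3, 220.0]), ([220.6, 205.8], [334.4, 226.8]), ([219.3, 199.4], [333.3, 235.2])]
[([11, 29, 7, 7, 32], array([226.2, 227.2]))]
[([18, 19, 8, 9, 57], array([336.5, 212.9]))]
```

The ball hasn't moved: it's still at top (226,227) and scene (336,213). The closed fingers got past it without moving it, so I'll grip the ball and carry it over along its arc, with feedback from the opening.

Run:
```python
from b import *
t=cams.grab_frame("top");s=cams.grab_frame("scene")
print("l1 TCP px",(proj(s,[596,153,135])-[270,150])*3.75)
b,e=tri(t,(226.2,227.2),s,(336.5,212.9));M=bp(0,0)[1];print("ball",b,e,M.T@(b-piv))
p=b.copy();p[2]=200;print(delta(p,M));
```

```text
l1 TCP px [239.78486038 311.91301413]
ball [541.60607324 136.67326189 142.22222543] 1.2348446753579116 [-3.46300773e+01 -4.52412529e-02 -6.72222254e+01]
[-0.056, 0.1504, 0.0448, 0.0006, -0.001, -0.0036]
```

Request:
send_rows(targets=[-0.014,0.038,0,0,0,0,0,-0.028,0.075,0.01,0,0,0,1,-0.042,0.113,0.02,0,0,0,1,-0.056,0.15,0.04,0,0,0,1,-0.056,0.15,0.045,0,0,0,1,-0.056,0.15,0.045,0,0,0,1,-0.056,0.15,0.045,0,0,0,1])

```text
clock: 17.17
eef_pos: [541.8, 136.8, 200.1]
tcp_rot: [-3.141, -0.001, 0.274]
contact_force: [0.5, 0.7, 0.5]
opening: 0.977
grasp_force: 0.0
```

Run:
```python
from b import *
st();M=bp(0,0)[1]
print(delta([541.3,136.6,121],M))
```

```text
{'clock': 17.167, 'qpos': [0.244, 0.256, 1.784, 0.0, 1.101, 1.541], 'eef_pos': [541.807, 136.819, 200.058], 'tcp_rot': [-3.141, -0.001, 0.274], 'contact_force': [0.453, 0.732, 0.489], 'opening': 0.977, 'grasp_force': 0.0}
[-0.0007, 0.0001, 0.0791, -0.0003, -0.0013, -0.0061]
```

Request:
send_rows(targets=[0,0,0.025,0,0,0,1,0,0,0.05,0,0,0,1,0,0,0.07,0,0,0,1,0,0,0.079,0,0,0,1,0,0,0.079,0,0,0,0.3,0,0,0.079,0,0,0,-0.3,0,0,0.079,0,0,0,-1,0,0,0.079,0,0,0,-1,0,0,0.079,0,0,0,-1,0,0,0.079,0,0,0,-1,0,0,0.079,0,0,0,-1,0,0,0.079,0,0,0,-1], grip_force=30)

```text
clock: 18.17
eef_pos: [543.7, 138.0, 124.5]
tcp_rot: [3.141, -0.006, 0.276]
contact_force: [-2.5, 4.0, 22.6]
opening: 0.003
grasp_force: 11.4
```

Run:
```python
from b import *
st()
s=cams.grab_frame("scene")
print("TCP px",(proj(s,r.sense()["eef_pos"])-[270,150])*3.75)
cv2.imwrite("pics/l3.png",cv2.resize(s["color"][150:310,270:400],(487,600),interpolation=cv2.INTER_CUBIC))
```

```text
{'clock': 18.167, 'qpos': [0.246, 0.344, 1.85, -0.001, 0.941, 1.541], 'eef_pos': [543.746, 137.95, 124.528], 'tcp_rot': [3.141, -0.006, 0.276], 'contact_force': [-2.529, 4.013, 22.59], 'opening': 0.003, 'grasp_force': 11.364}
TCP px [246.11658738 265.7052036 ]
```

View pics/l3.png

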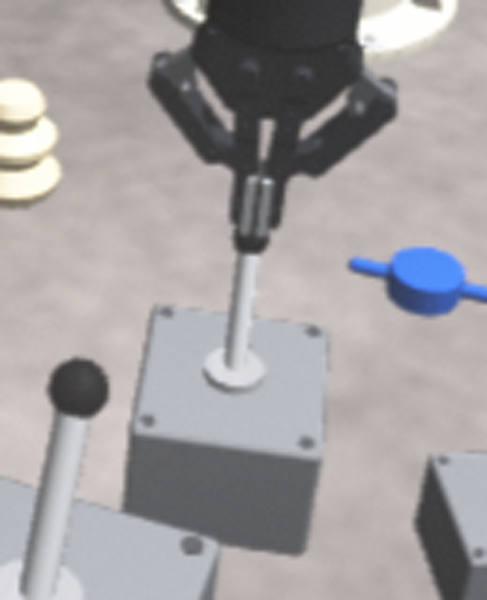

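The last picture shows the shut fingertips sitting on top of the ball, just above (250,240). So the real tips stand about 25 mm short of the reported TCP, and the first push passed over the ball. I'll redo the push about 27 mm lower.

Request:
send_rows(targets=[0,0,-0.03,0,0,0,-1,0,0,-0.05,0,0,0,-1,-0.025,0,-0.05,0,0,0,-1,-0.05,0,-0.05,0,0,0,-1,-0.05,0,-0.02,0,0,0,-1,-0.05,0,0.014,0,0,0,-1,-0.05,0,0.014,0,0,0,-1,-0.05,0,0.014,0,0,0,-1])

```text
clock: 18.88
eef_pos: [492.5, 123.9, 106.4]
tcp_rot: [-3.141, 0.002, 0.276]
contact_force: [0.5, -0.0, 0.4]
opening: 0.003
grasp_force: 0.0
```

Request:
send_rows(targets=[0.012,0,0,0,0,0,-1,0.022,0,0,0,0,0,-1,0.03,0,0,0,0,0,-1,0.036,0,0,0,0,0,-1,0.042,0,0,0,0,0,-1,0.048,0,0,0,0,0,-1,0.048,0,0,0,0,0,-1])

```text
clock: 19.47
eef_pos: [541.2, 137.7, 107.1]
tcp_rot: [-3.142, -0.003, 0.276]
contact_force: [0.6, -0.5, -0.9]
opening: -0.001
grasp_force: 0.0
```

```bash
cat > ball.py <<'E'
from b import *
st();s=cams.grab_frame("scene");M=bp(0,0)[1]
print("s,b,-h",M.T@(r.sense()["eef_pos"]-piv))
x0,y0,x1,y1=315,190,356,262;c=s["color"][y0:y1,x0:x1].max(2)
n,l,q,ce=cv2.connectedComponentsWithStats((c<90).astype(np.uint8))
print([(q[i].tolist(),(ce[i]+[x0,y0]).round(1)) for i in range(1,n) if q[i,4]>12])
E
python3 ball.py
```

```text
{'clock': 19.467, 'qpos': [0.246, 0.365, 1.866, 0.0, 0.908, 1.541], 'eef_pos': [541.193, 137.744, 107.122], 'tcp_rot': [-3.142, -0.003, 0.276], 'contact_force': [0.626, -0.46, -0.93], 'opening': -0.001, 'grasp_force': 0.0}
s,b,-h [-35.31193817  -1.21427326 -31.96325192]
[([2, 0, 39, 32, 524], array([338. , 200.9]))]
```

Request:
send_rows(targets=[0.006,0,0,0,0,0,-1,0.012,0,0,0,0,0,-1,0.018,0,0,0,0,0,-1,0.024,0,0,0,0,0,-1,0.03,0,0,0,0,0,-1,0.036,0,0,0,0,0,-1,0.036,0,0,0,0,0,-1])

```text
clock: 20.1
eef_pos: [575.6, 147.5, 106.8]
tcp_rot: [-3.142, -0.002, 0.276]
contact_force: [-0.0, 0.3, -0.1]
opening: 0.002
grasp_force: 0.0
```

```bash
python3 ball.py
```

```text
{'clock': 20.1, 'qpos': [0.248, 0.415, 1.788, 0.0, 0.937, 1.543], 'eef_pos': [575.577, 147.514, 106.793], 'tcp_rot': [-3.142, -0.002, 0.276], 'contact_force': [-0.006, 0.31, -0.066], 'opening': 0.002, 'grasp_force': 0.0}
s,b,-h [  0.60937757  -1.06273939 -31.82232891]
[([0, 0, 41, 45, 921], array([336.7, 205.3]))]
```

Request:
send_rows(targets=[0.003,0,0,0,0,0,-1,0.006,0,0,0,0,0,-1,0.008,0,0,0,0,0,-1,0.01,0,0,0,0,0,-1,0.01,0,0,0,0,0,-1])

```text
clock: 20.57
eef_pos: [584.2, 149.9, 106.9]
tcp_rot: [-3.142, -0.001, 0.276]
contact_force: [0.1, -0.3, 0.1]
opening: -0.0
grasp_force: 0.5
```

```bash
python3 ball.py
```

```text
{'clock': 20.567, 'qpos': [0.249, 0.427, 1.767, 0.0, 0.946, 1.543], 'eef_pos': [584.208, 149.919, 106.944], 'tcp_rot': [-3.142, -0.001, 0.276], 'contact_force': [0.089, -0.333, 0.1], 'opening': -0.0, 'grasp_force': 0.497}
s,b,-h [  9.97508725  -1.04628007 -32.0034382 ]
[([0, 0, 41, 54, 1039], array([336.6, 207. ]))]
```

Request:
send_rows(targets=[0.003,0,0,0,0,0,-1,0.005,0,0,0,0,0,-1,0.007,0,0,0,0,0,-1,0.008,0,0,0,0,0,-1,0.008,0,0,0,0,0,-1])

```text
clock: 21.03
eef_pos: [589.0, 151.3, 106.6]
tcp_rot: [-3.142, 0.005, 0.277]
contact_force: [-11.9, -3.1, 6.3]
opening: 0.0
grasp_force: 6.1
```

```bash
python3 ball.py
```

```text
{'clock': 21.033, 'qpos': [0.249, 0.438, 1.751, -0.0, 0.958, 1.543], 'eef_pos': [589.036, 151.313, 106.615], 'tcp_rot': [-3.142, 0.005, 0.277], 'contact_force': [-11.855, -3.132, 6.311], 'opening': 0.0, 'grasp_force': 6.13}
s,b,-h [ 14.97873292  -1.01902212 -31.59104243]
[([0, 0, 41, 59, 1119], array([336.5, 208.3]))]
```

The lever is on its end stop (12 N, stalled at the predicted s = 15). I'll back off, lift and verify.

Request:
send_rows(targets=[0.002,0,0,0,0,0,-1,0.002,0,0,0,0,0,-1,-0.02,0,0,0,0,0,-1,-0.05,0,0,0,0,0,-1,-0.08,0,-0.03,0,0,0,-1,-0.09,0,-0.07,0,0,0,-1,-0.12,0,-0.11,0,0,0,-1,-0.15,0,-0.13,0,0,0,-1,-0.15,0,-0.13,0,0,0,-1,-0.15,0,-0.13,0,0,0,-1])

```text
clock: 21.92
eef_pos: [447.9, 111.2, 239.1]
tcp_rot: [3.141, -0.007, 0.276]
contact_force: [-0.1, 0.2, -0.3]
opening: 0.001
grasp_force: 0.0
```

Run:
```python
from b import *
st();t=cams.grab_frame("top");s=cams.grab_frame("scene")
pc=[]
for f,w,th in((t,(205,185,245,215),60),(s,(318,215,352,250),70)):
    x0,y0,x1,y1=w;c=f["color"][y0:y1,x0:x1].max(2)
    n,l,q,ce=cv2.connectedComponentsWithStats((c<th).astype(np.uint8))
    L=[(q[i].tolist(),(ce[i]+[x0,y0]).round(1)) for i in range(1,n) if q[i,4]>12];print(L);pc.append(max(L,key=lambda a:a[0][4])[1] if L else None)
b,e=tri(t,pc[0],s,pc[1]);M=bp(0,0)[1];q=M.T@(b-piv);print(b,e,q,"lever",np.arctan2(q[0],-q[2])+.5)
# cover white/galv y, bystanders unchanged vs first frame
o=cv2.imread("pics/top0.png").astype(int);d=np.abs(o-t["color"]).max(2)
for n,(x0,y0,x1,y1) in dict(bolt=(340,282,405,315),ins=(296,282,330,315),em=(184,288,228,314)).items(): print(n,d[y0:y1,x0:x1].max(),(d[y0:y1,x0:x1]>40).sum())
```

```text
{'clock': 21.917, 'qpos': [0.24, 0.055, 1.934, 0.0, 1.146, 1.534], 'eef_pos': [447.917, 111.211, 239.092], 'tcp_rot': [3.141, -0.007, 0.276], 'contact_force': [-0.124, 0.176, -0.288], 'opening': 0.001, 'grasp_force': 0.0}
[([11, 12, 7, 7, 36], array([219.5, 199.8]))]
[([12, 17, 8, 9, 49], array([333.2, 236.1]))]
[609.01241023 155.9637486  138.29765094] 0.09789404181225861 [ 3.54821844e+01  4.36535651e-02 -6.32976509e+01] lever 1.010915169409986
bolt 13 0
ins 9 0
em 133 241
```

Run:
```python
from b import *
s=cams.grab_frame("scene");o=cv2.imread("pics/scene0.png")
def blue(i):
    m=(i[...,0].astype(int)-i[...,2]>80).astype(np.uint8);M=cv2.moments(m[205:245,355:415],True);return M["m10"]/M["m00"],M["m01"]/M["m00"],M["m00"]
print(blue(o),blue(s["color"]))
print(r.sign_off())
```

```text
(29.273972602739725, 18.15753424657534, 292.0) (29.318644067796612, 18.233898305084747, 295.0)
the job is handed in; nothing more can be done
None
```

The job is handed in: the knob pointer is within about 0.01 rad of the tab, the cover is at its end stop, the lever is fully over at 1.0 rad after a first push that missed the ball, and the loose items have not moved.

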